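Turn the spouted jug to the ring light and pour the check balls into its dish

ROBOT

A 6-joint arm with a two-finger parallel gripper is mounted at the origin on the work surface. World frame = base frame: x ahead of the robot, y to its left, z up, the work surface at z = 0. Lengths are in m, angles in rad, forces in N, time in s.
With the tool pointing down it reaches from about 0.35 to 0.975 m from the base axis. Payload 4.9 kg.
Tool frame: the origin (TCP) lies at the very end of the fingers, on their centre line; the grasp point (between the pads) lies 19 mm behind it; z points along the fingers, y is the direction in which the jaws open and shut (so a half turn about z gives the same grasp; the last joint's range is limited). The gripper opens to 85 mm and grips with 20 to 120 N. Pads are 22 mm wide; open, the fingers measure 114 mm over their backs; the gripper's body (76 mm by 85 mm) begins 54 mm behind the grasp point. The pads swing forward as they close: fully open they stand 13 mm farther back than shut.
Start: joints at [-0.119, 0.053, 1.613, -0, 1.476, -0.119], TCP at [0.625, 0, 0.231] pointing down, gripper open.
Joint ranges: [-3.01, 3.01], [-1.01, 2.22], [0.06, 2.58], [-1.02, 4.17], [0.09, 2.62], [-3.14, 3.14]. Speed limits (rad/s): [2.57, 2.57, 3.14, 3.14, 3.14, 3.14].

INTERFACE

Orientations are given as a rotation vector (axis times angle).
In Python, from station import ctrl gives the robot as it stands.
- The arm moves only by the tool step_arm, never from a script. Its argument "moves" is a list of rows, each a list of 5 numbers: the opening, from 0 (shut) to 1 (fully open), then the shift along the world's x, y, z in m, then the turn about the world's z in degrees. A call has 1 to 20 rows; each row shifts and turns the pose as measured when the row begins; what a row does not reach is not made up. A row lasts 1/8 s, in which the tool goes at most 62.5 mm and 10.7 degrees, less where a joint would pass 70% of its speed; a pose out of reach is approached as far as the arm can. A call is refused whole if a number of a shift passes 0.0625 or a number of a turn 10.7, either way. A call with a gripper value outside its range is refused whole. The fingers move at their own pace and stop on an object; "newtons" is the grip in N (left out, the last holds). Time passes only in rows, so rows that do not move let the fingers close. It gives the time, the measured TCP pose, the force and the opening at its end, in the units of the state.
- ctrl.get_obs(): the state, without advancing time (a new reading comes with each control period).
- ctrl.get_image(name): name is "scene" or "side" or "wrist"; returns a dict with "color" (384x512x3 uint8, red, green, blue), "camera_matrix" (3x3 intrinsics, pixels), "R" (3x3) and "t" (3): a world point X has camera coordinates R X + t; the wrist camera has in their place "T_tool_cam" (4x4, takes a point from camera to tool coordinates, whose origin is the TCP and whose axes are the flange's). Camera axes: x right, y down, z forward; pixel columns grow to the right and rows downward; lengths in m; the calibration is good to about 2 mm. The wrist camera is an equidistant fisheye: a pixel r from the principal point sees the ray r / f radians off the axis. A picture is of the moment at which its call begins: read the wrist's pose just before it. There is no depth.
- ctrl.finish_job(): hands the job in, once; it reports no verdict.
Trained networks look in a picture, given as the dict that the camera call returned (one of the last four; its "shot" number tells which), for a name from the list of things; names that differ only in an ending like _2 or _b are one class to them, and where a whole thing is asked for, a point or a joint stands for the part that bears it (a point fixed in the world has none). Each returns a list of dicts, best first, with "p" (0 to 1); they miss things now and then, are a little off and sometimes report something else, mostly with a low value. They report only what shows in the picture. A call takes as long as a camera call. They do not tell look-alikes from the thing itself.
- ctrl.spot_in(picture, query): "bbox" ([left, top, right, bottom] in pixels, round what is visible of it).
The state is a dict: "t": time; "q": joint angles; "dq": joint speeds; "effort": joint torques, N m; "tool_pos": TCP position; "tool_rot": TCP orientation; "contact_force": force on the tool from outside, world axes, zero at the start; "wrist_torque": the same for the moment, N m; "opening": finger opening in m.
Only numpy, scipy, OpenCV 4.12 (cv2) and the standard library are available. Lean on these libraries where they do the work, as an engineer would, in place of code of your own. Each camera call takes 0.05 s, during which the arm holds its last target.

TASK

The jug of three orange check balls is parked with its handle under the bar light: draw it out and stand it upright on the cork coaster with its spout squarely facing the ring light's dish, and let go. Then take it again by its red handle and pour all three balls over the spout into the dish. Stand the empty jug upright back on the coaster and let go, leaving the lens, the grey case and the screwdriver where they are.

Things in the scene. Friction and masses are not known exactly. Their poses are not given: they have to be found in the camera images.
- jug_c (a point): Loose white plastic jug (0.14 to 0.25 kg empty): centre of its box-shaped body, 45 mm above its underside. Axes: x to the spout, y across, z up when it stands. Flat parallel sides 60 mm apart (fingers closing across y fit), flat base from x = -40 to 22 mm, rim 90 mm above the base, upright back at x = -40, walls 3 mm, floor 4 mm.
- jug_spout (a point): Tip of the jug's spout, at jug x = 105, y = 0, 90 mm above the underside; axes as jug_c. The front is a ramp leaning out 43 degrees from upright, from x = 22 at the base to this tip, narrowing to 46 mm inside: balls begin to roll out at about 48 degrees of forward tilt and all go by about 65 to 70 degrees.
- jug_grip (a point): Middle of the red handle's thick upper bar, jug x = -74, y = 0, 72 mm above the underside; axes as jug_c. Handle: a loop 14 mm thick (y) behind the back wall. Upper bar x = -94 to -38, 59 to 85 mm high; a 20 mm post down at x = -94 to -74; bottom bar 12 to 24 mm high. To tip the jug take it here, fingers either side, coming from above and behind, leaning back by up to 45 degrees.
- jug_handle: The same red handle as a part of the jug; its origin is the jug's, centre line on the underside, axes as jug_c.
- jug: The whole jug; origin on the underside, 45 mm below jug_c, axes as jug_c.
- ball0_center (a point): Centre of an orange check ball, 22 mm across, 25 g, loose; all three start inside the jug on its 4 mm floor.
- ball1_center (a point): Centre of the second orange ball, same size.
- ball2_center (a point): Centre of the third orange ball, same size.
- dish (a point): Floor centre (6 mm above the bench) of the round white dish in the fixed black ring light. Inside diameter 120 mm; the ring light is 156 mm across, 47 mm high. Site x points from the coaster to the dish, z up.
- coaster (a point): Centre of the cork coaster, flat on the bench, 100 mm by 84 mm, 165 mm from the dish centre on the robot's side. Site x points to the dish.
- bar_light: Fixed black bar light, 30 x 300 mm along its own y, underside 103 mm and top 135 mm above the bench, on 14 mm posts at y = -135 and 135 mm with 48 mm feet. Origin on the bench under its middle. The jug starts at about x = -87 mm of it, spout to -x, handle under the bar with 18 mm of air: draw it out along its spout by 60 mm or more before lifting it.
- lens: Black lens, loose, bystander: 58 mm diameter, 70 mm high; origin at its underside.
- case: Grey plastic case, loose, bystander: 75 x 50 x 28 mm; origin at its underside.
- driver: Screwdriver lying on the bench, bystander, 150 mm long; origin at its underside.
Things that resemble listed ones, but are neither listed nor needed, are in the scene too. What is meant by the jug is not black, and is the larger of those in its own colour.

How it is judged:
On the way, in this order (a step that is already met when the one before it is completed fails the run):
1. the jug stands upright on the coaster, spout facing the dish, and is let go (horizontal distance between jug_c and coaster below 0.035 m and angle between jug_c's own z axis and vertical below 0.1 rad and height (world z) of jug_c below 0.051 m and x of dish in the frame of jug_c above 0.08 m and y of dish in the frame of jug_c between -0.045 and 0.045 m and contact force between the fingers and jug below 0.05 N and linear speed of jug below 0.03 m/s), for 0.2 s.
2. the jug is lifted by its handle (contact force between the fingers and jug_handle above 1 N and height (world z) of jug_c above 0.07 m), for 0.1 s.
3. held by its handle, the jug is tipped forward with its spout over the dish (contact force between the fingers and jug_handle above 1 N and angle between jug_c's own z axis and vertical above 0.65 rad and horizontal distance between jug_spout and dish below 0.075 m), for 0.05 s.
4. all three balls are in the dish (horizontal distance between each of ball0_center, ball1_center, ball2_center and dish below 0.06 m and height (world z) of each of ball0_center, ball1_center, ball2_center below 0.042 m), for 0.2 s.
At the end, for the whole second after the job is handed in: All three balls lie in the ring light's dish (centres within 60 mm of its centre, below 42 mm), and the jug stands upright (within 0.1 rad), at rest on the coaster, its centre within 35 mm of the coaster's (all of step 4 and horizontal distance between jug_c and coaster below 0.035 m and angle between jug_c's own z axis and vertical below 0.1 rad and height (world z) of jug_c below 0.051 m and linear speed of jug below 0.02 m/s); the robot touches nothing.
It fails at once if the lens is pushed away or knocked over (moved by more than 30 mm) (distance of lens from where it was at the start of the episode above 0.03 m).
It fails at once if the grey case is pushed away or knocked over (moved by more than 30 mm) (distance of case from where it was at the start of the episode above 0.03 m).
It fails at once if the screwdriver is pushed away or knocked over (moved by more than 30 mm) (distance of driver from where it was at the start of the episode above 0.03 m).
It also fails if it takes over 72 s, if anything falls off the work surface, if the arm or the gripper's body presses on something with over 40 N, if the wrist force passes 120 N, or if a joint passes its speed limit or range.

## Working session

There is one attempt and no reset: what is moved stays moved. The work goes in short steps, Python scripts to look and compute and a tool call to move; the robot and the scene stay as the last step left them, time stands still between calls to the robot, and variables do not carry over. Pictures are saved under pics/ and viewed, and the job is handed in when it is done.

Besides the shell and the picture viewer there is one more tool, called after ">>>" as name(argument=value, ...) on one line, values as JSON. step_arm: Moves the arm, as the interface text tells. Its arguments: {"type":"object","properties":{"moves":{"type":"array","items":{"type":"array","items":{"type":"number"}}},"newtons":{"type":"number"}},"required":["moves"]}

```bash
ls; mkdir -p pics; python3 - <<'E'
from station import ctrl
import cv2,pickle
o=ctrl.get_obs(); print({k:(v.round(3) if hasattr(v,'round') and hasattr(v,'shape') else v) for k,v in o.items()})
for n in ["scene","side","wrist"]:
    im=ctrl.get_image(n); pickle.dump(im,open(f'pics/{n}0.pkl','wb'))
    cv2.imwrite(f'pics/{n}0.png',im['color'][:,:,::-1])
    for q in ["jug","jug_handle","coaster","dish","bar_light","lens","case","driver"]:
        print(n,q,[( [round(x) for x in d['bbox']],round(d['p'],2)) for d in ctrl.spot_in(im,q)][:4])
E
```

```text
pics
{'t': 0.0, 'q': array([-0.119,  0.053,  1.614,  0.   ,  1.476, -0.119]), 'dq': array([-0.   ,  0.   ,  0.   , -0.   , -0.002,  0.002]), 'effort': array([ 0.0000e+00, -3.9367e+01, -3.7018e+01, -0.0000e+00,  7.0000e-03,
       -0.0000e+00]), 'tool_pos': array([0.624, 0.   , 0.23 ]), 'tool_rot': array([-2.22e+00, -2.22e+00,  2.00e-03]), 'contact_force': array([ 1.048, -0.364,  0.425]), 'wrist_torque': array([-0.026,  0.024, -0.048]), 'opening': 0.08505576459211085}
scene jug [([196, 172, 242, 248], 0.86), ([163, 151, 210, 180], 0.75), ([92, 117, 135, 162], 0.67), ([254, 291, 286, 323], 0.63)]
scene jug_handle [([90, 142, 110, 162], 0.61), ([199, 146, 211, 162], 0.6), ([194, 217, 210, 250], 0.58)]
scene coaster [([325, 222, 398, 341], 0.62)]
scene dish [([326, 221, 399, 339], 0.78)]
scene bar_light [([150, 206, 281, 277], 0.65)]
scene lens [([255, 291, 285, 320], 0.57)]
scene case [([305, 186, 329, 207], 0.51), ([196, 172, 245, 248], 0.26)]
scene driver [([214, 102, 223, 142], 0.76)]
side jug [([249, 191, 308, 225], 0.86), ([221, 233, 269, 264], 0.8), ([215, 317, 280, 358], 0.57), ([295, 198, 310, 217], 0.28)]
side jug_handle [([296, 197, 307, 216], 0.76), ([221, 239, 234, 249], 0.46)]
side coaster [([235, 118, 311, 151], 0.76)]
side dish [([231, 117, 313, 152], 0.9)]
side bar_light [([292, 146, 325, 246], 0.79)]
side lens [([316, 150, 329, 174], 0.82)]
side case [([210, 159, 239, 180], 0.59)]
side driver [([146, 258, 186, 271], 0.84)]
wrist jug [([172, 290, 296, 332], 0.57), ([130, 0, 380, 90], 0.53)]
wrist jug_handle [([270, 310, 296, 319], 0.67)]
wrist coaster [([128, 0, 378, 88], 0.59)]
wrist dish [([131, 0, 381, 87], 0.84)]
wrist bar_light [([277, 185, 330, 328], 0.76), ([169, 291, 296, 334], 0.45)]
wrist lens [([346, 154, 409, 208], 0.65), ([80, 149, 134, 189], 0.36)]
wrist case [([81, 150, 136, 188], 0.85)]
wrist driver []
```

View pics/scene0.png

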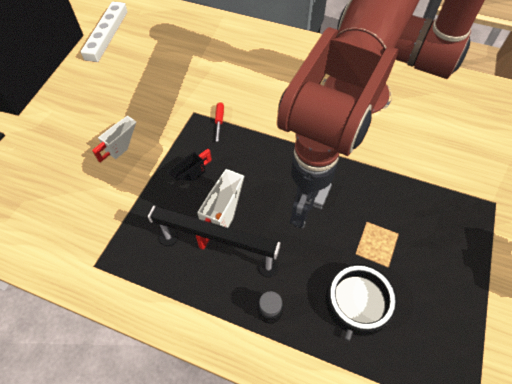

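View pics/side0.png

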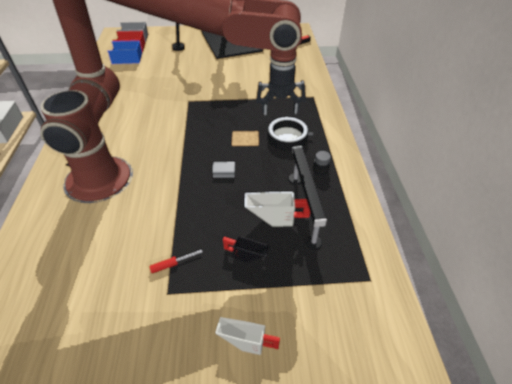

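View pics/wrist0.png

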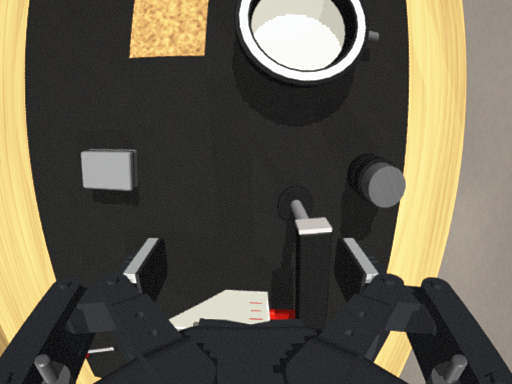

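```bash
python3 - <<'E'
import cv2
s=cv2.imread('pics/scene0.png'); c=s[160:285,140:300]; cv2.imwrite('pics/s0a.png',cv2.resize(c,None,fx=5,fy=4.8*5/4.8,interpolation=cv2.INTER_CUBIC)[:600])
c=s[215:345,315:415]; cv2.imwrite('pics/s0b.png',cv2.resize(c,None,fx=4,fy=4,interpolation=cv2.INTER_CUBIC))
s=cv2.imread('pics/side0.png'); c=s[135:255,200:345]; cv2.imwrite('pics/d0a.png',cv2.resize(c,None,fx=5,fy=5,interpolation=cv2.INTER_CUBIC))
c=s[105:185,200:345]; cv2.imwrite('pics/d0b.png',cv2.resize(c,None,fx=5,fy=5,interpolation=cv2.INTER_CUBIC))
E
```

```text
(no output)
```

View pics/s0a.png

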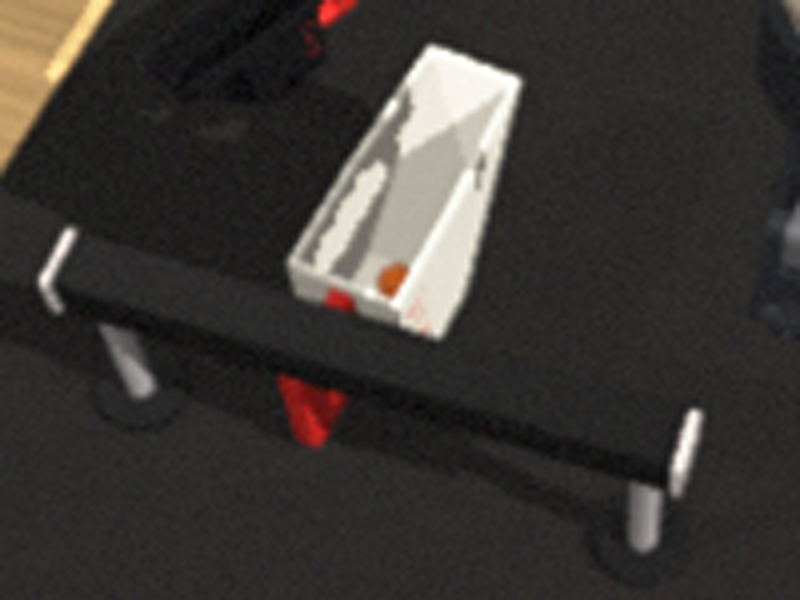

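View pics/s0b.png

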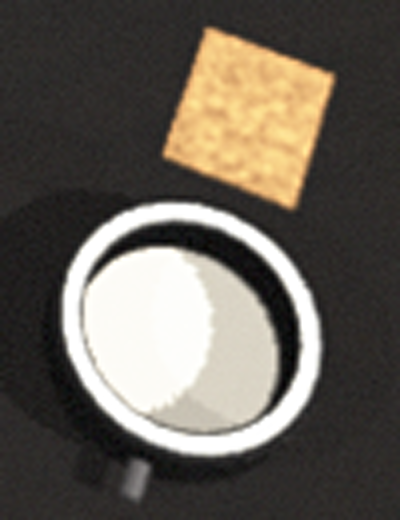

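View pics/d0a.png

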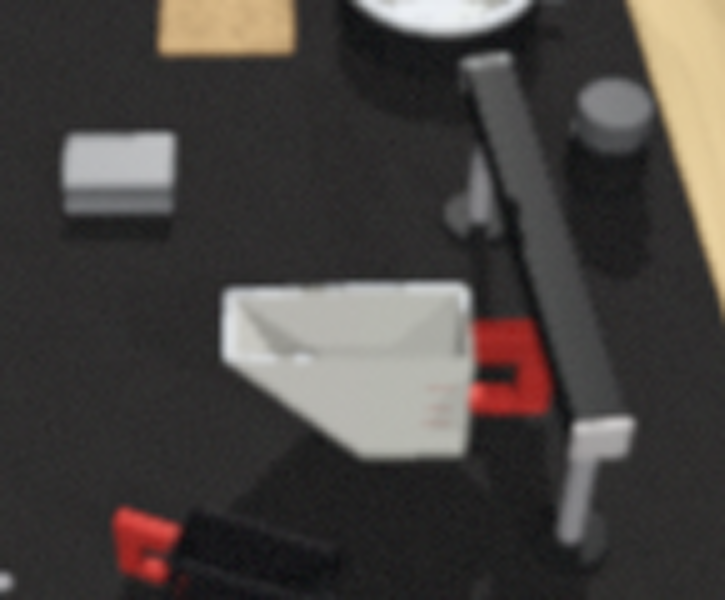

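View pics/d0b.png

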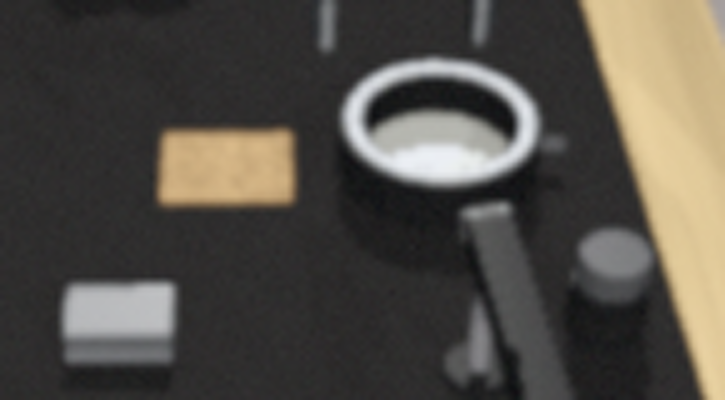

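```bash
cat > h.py <<'E'
import numpy as np,pickle,cv2
from scipy.optimize import least_squares
def proj(im,X):
    X=np.atleast_2d(X)@np.array(im['R']).T+np.array(im['t']); p=X@np.array(im['camera_matrix']).T
    return p[:,:2]/p[:,2:]
def fit_pose(obs,x0,z0=0.,ret=False):
    # obs: list of (im, [(local pt mm),(u,v)]...)
    def f(p):
        c,s=np.cos(p[2]),np.sin(p[2]); r=[]
        for im,prs in obs:
            L=np.array([a for a,_ in prs],float)/1000; U=np.array([b for _,b in prs],float)
            W=np.c_[p[0]+c*L[:,0]-s*L[:,1],p[1]+s*L[:,0]+c*L[:,1],z0+L[:,2]]
            r.append((proj(im,W)-U).ravel())
        return np.concatenate(r)
    s=least_squares(f,x0,loss='soft_l1'); return s.x,f(s.x)
def ray(im,u,v,z):
    K=np.array(im['camera_matrix']);R=np.array(im['R']);t=np.array(im['t'])
    d=R.T@np.linalg.solve(K,[u,v,1.]);o=-R.T@t
    return o+d*(z-o[2])/d[2]
E
python3 - <<'E'
from h import *
S=pickle.load(open('pics/scene0.pkl','rb'));D=pickle.load(open('pics/side0.pkl','rb'))
np.set_printoptions(precision=4,suppress=True)
x,r=fit_pose([(S,[((-40,30,90),(198,212.4)),((105,26,90),(226,169)),((105,-26,90),(244.2,175.4)),((-40,-30,90),(220,224.4)),((-40,-30,0),(228,227.6)),((22,-30,0),(233.6,220))]),
 (D,[((-40,-30,90),(294,192)),((-40,30,90),(293.6,206)),((105,-26,90),(245.6,193)),((105,26,90),(244.8,207)),((22,30,0),(272.4,226.6)),((-40,30,0),(293,226))])],[0.6,-.3,3.1])
print('jug',x,r.reshape(-1,2).round(1).tolist())
a=lambda x,y:(140+x/5,160+y/5)
b=lambda x,y:(315+x/4,215+y/4)
d=lambda x,y:(200+x/5,135+y/5)
e=lambda x,y:(200+x/5,105+y/5)
for nm,im,pts,z in [('coasterS',S,[b(207,28),b(334,74),b(294,209),b(163,156)],.003),('coasterD',D,[e(163,130),e(295,130),e(295,205),e(159,206)],.003)]:
    P=np.array([ray(im,u,v,z) for u,v in pts]);print(nm,P[:,:2].tolist(),P.mean(0))
for nm,im,bb in [('dishS',S,[b(62,y) for y in(0,)]+[b(321,0)],)]: pass
# ring outer top ellipse points
for nm,im,pts in [('ringS',S,[b(62,310),b(321,335),b(165,203),b(210,456)]),('ringD',D,[e(341,122),e(541,122),e(437,57),e(443,187)])]:
    P=np.array([ray(im,u,v,.047) for u,v in pts])[:,:2]
    f=least_squares(lambda p:np.linalg.norm(P-p[:2],axis=1)-p[2],[.75,.2,.07]);print(nm,f.x,f.fun)
# bar ends: white end caps top corners z=.135
for nm,im,pts,z in [('barS',S,[a(72,229),a(40,278),a(700,410),a(672,462)],.135),('barD',D,[d(465,62),d(510,55),d(572,430),d(632,420)],.135),('footS',S,[a(140,405),a(640,552)],.002),('footD',D,[d(478,215),d(585,535)],.002)]:
    print(nm,[ray(im,u,v,z)[:2].round(3).tolist() for u,v in pts])
print('lens',[ray(S,269.5,298,.07)[:2],ray(D,322.5,155,.07)[:2]],'case',ray(S,318,196,.014)[:2],ray(D,224,168,.014)[:2])
E
```

```text
jug [ 0.6097 -0.2185  3.0956] [[0.0, 0.3], [0.2, -0.1], [-0.0, 0.2], [0.0, -2.8], [-5.2, 10.4], [-0.3, -1.3], [-1.3, -0.5], [1.0, 0.5], [-0.4, 0.3], [0.5, -0.6], [0.2, -1.0], [-0.6, -0.8]]
coasterS [[0.47033691440135117, 0.1451450661339045], [0.4732988157015078, 0.2294973044816128], [0.574775234538906, 0.22413523756967518], [0.5699509578320339, 0.14030174225251654]] [0.5221 0.1848 0.003 ]
coasterD [[0.4730438347076613, 0.2317644693584211], [0.578184558585654, 0.22486682349215736], [0.5714928496665396, 0.1328313670285488], [0.4678518206372594, 0.13855473167768673]] [0.5226 0.182  0.003 ]
ringS [0.6862 0.1763 0.0726] [ 0.  0. -0. -0.]
ringD [0.6863 0.1742 0.0786] [-0.002  -0.0019  0.0019  0.002 ]
barS [[0.69, -0.337], [0.718, -0.338], [0.669, -0.033], [0.697, -0.036]]
barD [[0.67, -0.037], [0.7, -0.032], [0.686, -0.342], [0.719, -0.338]]
footS [[0.711, -0.318], [0.691, -0.05]]
footD [[0.687, -0.047], [0.713, -0.32]]
lens [array([ 0.775 , -0.0165]), array([ 0.781 , -0.0087])] case [0.4471 0.0026] [0.438  0.0083]
```

```bash
python3 - <<'E'
from h import *
S=pickle.load(open('pics/scene0.pkl','rb'));D=pickle.load(open('pics/side0.pkl','rb'))
d=lambda x,y:(200+x/5,135+y/5)
a=lambda x,y:(140+x/5,160+y/5)
for p in [(118,512),(205,515),(335,550),(190,590)]: print(p,ray(D,*d(*p),.06)[:2],ray(D,*d(*p),.0)[:2])
for p in [(350,5),(300,75),(160,80)]: print(p,ray(S,*a(*p),.06)[:2],ray(S,*a(*p),.0)[:2])
print('driver',ray(S,219,110,.01),ray(S,217,141,.01))
c=cv2.imread('pics/scene0.png')[95:250,150:260];cv2.imwrite('pics/s0c.png',cv2.resize(c,None,fx=3.8,fy=3.8))
c=cv2.imread('pics/side0.png')[185:285,130:320];cv2.imwrite('pics/d0c.png',cv2.resize(c,None,fx=4,fy=4))
E
```

```text
(118, 512) [ 0.43762002 -0.32477423] [ 0.43387257 -0.28160517]
(205, 515) [ 0.48659436 -0.33032592] [ 0.48632355 -0.28755097]
(335, 550) [ 0.55782151 -0.3591407 ] [ 0.56260706 -0.31841129]
(190, 590) [ 0.47649311 -0.37955184] [ 0.47550523 -0.34027139]
(350, 5) [ 0.47657002 -0.30219254] [ 0.43835142 -0.32675988]
(300, 75) [ 0.52857342 -0.30726419] [ 0.4938715 -0.3321745]
(160, 80) [ 0.55888411 -0.37546824] [ 0.52623192 -0.40499078]
driver [ 0.25260451 -0.38154222  0.01      ] [ 0.36961817 -0.33485226  0.01      ]
```

View pics/d0c.png

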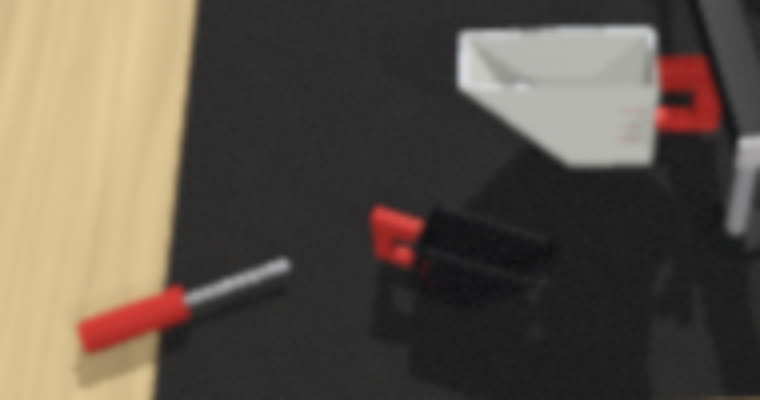

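>>> step_arm(moves=[[1,-0.001,-0.024,0,9.7],[1,-0.001,-0.024,0,9.7],[1,-0.001,-0.024,0,9.7],[1,-0.001,-0.024,0,9.7],[1,-0.001,-0.024,0,9.7],[1,-0.001,-0.024,0,9.7],[1,-0.001,-0.024,0,9.7],[1,-0.001,-0.024,0,9.7],[1,-0.001,-0.024,0,9.7]], newtons=20)

```text
t: 2.48
tool_pos: [0.6156, -0.2208, 0.2315]
tool_rot: [-0.011, 3.141, 0.001]
contact_force: [0.3, -1.4, -0.1]
opening: 0.0854
```

```bash
cat >> h.py <<'E'
from scipy.spatial.transform import Rotation as Ro
def st():
    from station import ctrl
    o=ctrl.get_obs(); R=Ro.from_rotvec(o['tool_rot']).as_matrix(); y=R[:,1]
    yaw=np.degrees(np.arctan2(y[1],y[0])); z=R[:,2]
    print('t',round(o['t'],2),'q',np.round(o['q'],3),'pos',np.round(o['tool_pos'],4),'tooly_yaw',round(yaw,2),'z',np.round(z,3),'F',np.round(o['contact_force'],2),'T',np.round(o['wrist_torque'],2),'open',round(o['opening'],4))
    return o
def snap(tag,names=('scene','side','wrist')):
    from station import ctrl
    r={}
    for n in names:
        im=ctrl.get_image(n); pickle.dump(im,open(f'pics/{n}{tag}.pkl','wb')); cv2.imwrite(f'pics/{n}{tag}.png',im['color'][:,:,::-1]); r[n]=im
    return r
E
python3 -c "
from h import *
st();snap('1',('wrist',))"
```

```text
t 2.48 q [-4.580e-01  1.200e-01  1.541e+00  1.000e-03  1.480e+00 -2.036e+00] pos [ 0.6156 -0.2208  0.2315] tooly_yaw 90.41 z [ 0.  0. -1.] F [ 0.34 -1.35 -0.12] T [ 0.02 -0.03  0.01] open 0.0854
```

View pics/wrist1.png

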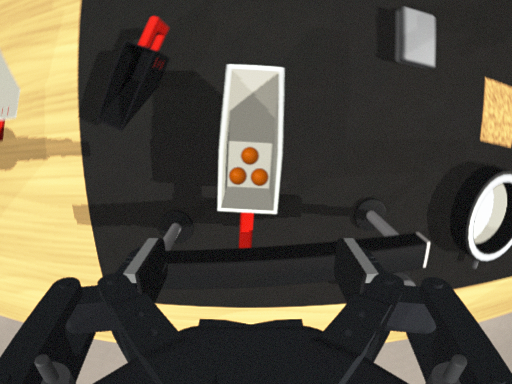

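>>> step_arm(moves=[[1,-0.004,0.002,0,-3],[1,0,0,0,0]])

```text
t: 2.78
tool_pos: [0.611, -0.2224, 0.2312]
tool_rot: [-0.076, -3.14, 0.002]
contact_force: [-0.3, 0.2, -0.3]
opening: 0.0851
```

```bash
python3 -c "
from h import *
st()"
```

```text
t 2.77 q [-4.630e-01  1.110e-01  1.551e+00 -1.000e-03  1.479e+00 -1.985e+00] pos [ 0.611  -0.2224  0.2312] tooly_yaw 87.23 z [-0.    -0.001 -1.   ] F [-0.35  0.24 -0.32] T [-0.   -0.03 -0.01] open 0.0851
```

>>> step_arm(moves=[[1,0,0.004,-0.03,0],[1,0,0,-0.03,0],[1,0,0,-0.03,0],[1,0,0,0,0]])

```text
t: 3.28
tool_pos: [0.612, -0.2168, 0.1404]
tool_rot: [0.075, 3.138, -0.003]
contact_force: [-0.0, 0.2, 0.1]
opening: 0.0855
```

```bash
python3 -c "
from h import *
st();snap('2',('wrist','side'))"
```

```text
t 3.27 q [-4.550e-01  1.760e-01  1.635e+00 -1.000e-03  1.328e+00 -1.978e+00] pos [ 0.612  -0.2168  0.1404] tooly_yaw 87.28 z [ 0.003 -0.002 -1.   ] F [-0.02  0.19  0.13] T [-0.01  0.   -0.03] open 0.0855
```

View pics/wrist2.png

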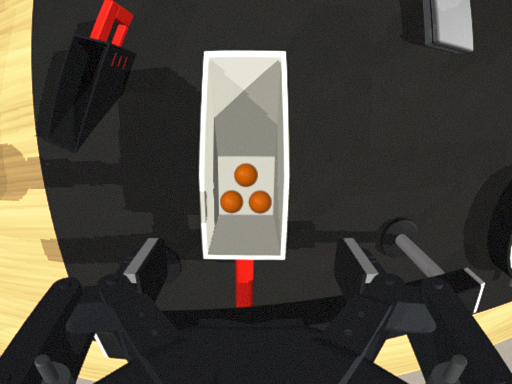

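>>> step_arm(moves=[[1,0,-0.001,-0.035,0],[1,0,0,-0.035,0],[1,0,0,-0.028,0],[1,0,0,-0.004,0]])

```text
t: 3.88
tool_pos: [0.6212, -0.2217, 0.0521]
tool_rot: [0.074, 3.114, -0.02]
contact_force: [0.6, 0.8, -0.4]
opening: 0.0855
```

```bash
python3 -c "
from h import *
st();snap('3',('wrist','side'))"
```

```text
t 3.88 q [-4.550e-01  2.790e-01  1.675e+00 -1.000e-03  1.159e+00 -1.979e+00] pos [ 0.6212 -0.2217  0.0521] tooly_yaw 87.28 z [ 0.026 -0.013 -1.   ] F [ 0.58  0.78 -0.38] T [ 0.03 -0.01 -0.02] open 0.0855
```

View pics/side3.png

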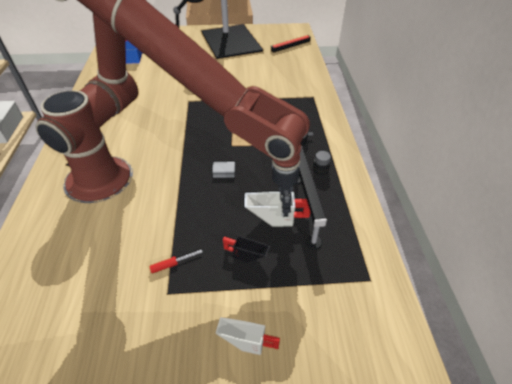

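View pics/wrist3.png

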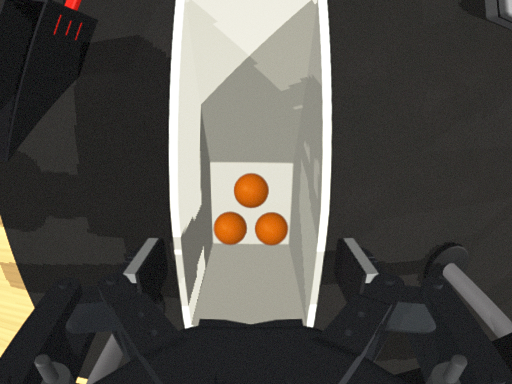

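>>> step_arm(moves=[[1,-0.01,0.002,0,0],[1,0,0,-0.007,0],[1,0,0,-0.007,0],[1,0,0,0,0]])

```text
t: 4.47
tool_pos: [0.6146, -0.2216, 0.0448]
tool_rot: [0.073, 3.104, -0.027]
contact_force: [0.9, 0.3, -0.4]
opening: 0.0853
```

```bash
python3 -c "
from h import *
st()"
```

```text
t 4.47 q [-4.600e-01  2.680e-01  1.702e+00 -1.000e-03  1.131e+00 -1.983e+00] pos [ 0.6146 -0.2216  0.0448] tooly_yaw 87.27 z [ 0.036 -0.019 -0.999] F [ 0.92  0.28 -0.35] T [-0.05  0.06 -0.02] open 0.0853
```

>>> step_arm(moves=[[0.5,-0.003,0,-0.003,0],[0,0,0,0,0],[0,0,0,0,0],[0,0,0,0,0],[0,0,0,0,0]], newtons=35)

```text
t: 5.1
tool_pos: [0.6115, -0.2216, 0.0414]
tool_rot: [0.073, 3.104, -0.027]
contact_force: [-0.4, -1.1, 0.9]
opening: 0.0594
```

```bash
python3 -c "
from h import *
st()"
```

```text
t 5.1 q [-0.462  0.266  1.71  -0.     1.125 -1.985] pos [ 0.6115 -0.2216  0.0414] tooly_yaw 87.27 z [ 0.036 -0.018 -0.999] F [-0.42 -1.09  0.94] T [0.05 0.06 0.02] open 0.0594
```

>>> step_arm(moves=[[0,0,0,0.005,0],[0,-0.02,0.001,0,0],[0,-0.02,0.001,0,0],[0,-0.02,0.001,0,0],[0,-0.02,0.001,0,0],[0,0,0,0,0]])

```text
t: 5.85
tool_pos: [0.5284, -0.2167, 0.0459]
tool_rot: [0.073, 3.106, -0.025]
contact_force: [0.0, -0.3, -2.1]
opening: 0.0596
```

```bash
python3 -c "
from h import *
st();snap('4',('side','scene'))"
```

```text
t 5.85 q [-5.200e-01  9.100e-02  1.903e+00  2.000e-03  1.110e+00 -2.045e+00] pos [ 0.5284 -0.2167  0.0459] tooly_yaw 87.31 z [ 0.034 -0.017 -0.999] F [ 0.   -0.27 -2.1 ] T [ 0.01  0.05 -0.04] open 0.0596
```

View pics/side4.png

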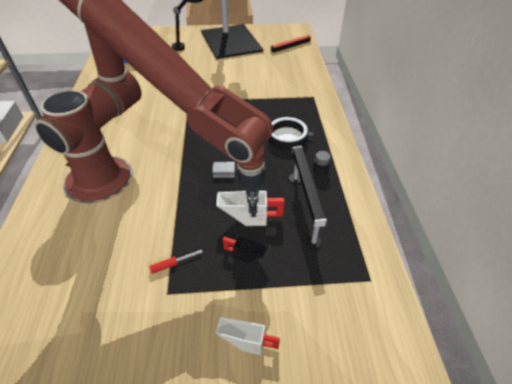

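>>> step_arm(moves=[[0,0,0,0.025,0],[0,0,0,0.03,0],[0,0,0,0.03,0],[0,0,0,0.03,0],[0,0,0,0.03,0],[0,0,0,0,0]])

```text
t: 6.7
tool_pos: [0.5342, -0.2171, 0.197]
tool_rot: [0.069, 3.101, -0.028]
contact_force: [0.2, -0.1, -2.6]
opening: 0.0595
```

```bash
python3 -c "
from h import *
st()"
```

```text
t 6.7 q [-0.516 -0.067  1.79   0.003  1.375 -2.044] pos [ 0.5342 -0.2171  0.197 ] tooly_yaw 87.44 z [ 0.039 -0.019 -0.999] F [ 0.23 -0.07 -2.59] T [ 0.03  0.04 -0.  ] open 0.0595
```

>>> step_arm(moves=[[0,0,0.02,0,-9],[0,0,0.02,0,-9],[0,0,0.02,0,-9],[0,0,0.02,0,-9],[0,0,0.02,0,-9],[0,0,0.02,0,-9],[0,0,0.02,0,-9],[0,0,0.02,0,-9],[0,0,0.02,0,-9],[0,0,0.02,0,-9],[0,0,0.02,0,-9],[0,0,0.02,0,-9],[0,0,0.02,0,-9],[0,0,0.02,0,-9],[0,0,0.02,0,-9],[0,0,0.02,0,-9],[0,0,0.02,0,-9],[0,0,0.02,0,-9]])

```text
t: 8.95
tool_pos: [0.5256, 0.158, 0.16]
tool_rot: [-3.09, -0.272, 0.064]
contact_force: [0.9, 0.5, -2.6]
opening: 0.0597
```

```bash
python3 -c "
from h import *
st();snap('5',('side','scene','wrist'))"
```

```text
t 8.95 q [ 0.135 -0.051  1.839  0.041  1.393  1.522] pos [0.5256 0.158  0.16  ] tooly_yaw -79.98 z [-0.044  0.035 -0.998] F [ 0.86  0.53 -2.56] T [-0.06 -0.   -0.02] open 0.0597
```

View pics/side5.png

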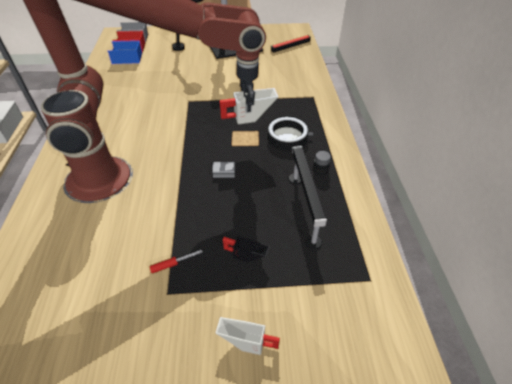

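View pics/wrist5.png

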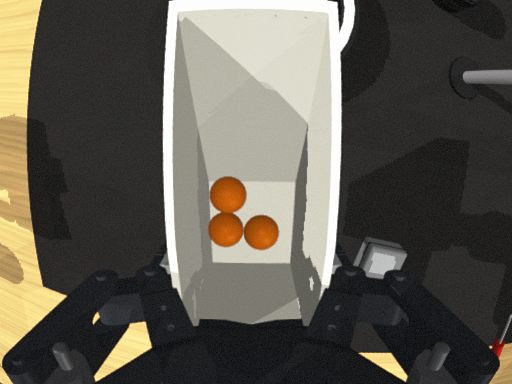

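>>> step_arm(moves=[[0,-0.002,0.013,0,-6],[0,-0.002,0.013,0,-6],[0,0,0,0,0]])

```text
t: 9.48
tool_pos: [0.5211, 0.1822, 0.1574]
tool_rot: [-3.1, 0.04, 0.062]
contact_force: [-1.0, 0.4, -2.7]
opening: 0.0594
```

```bash
python3 -c "
from h import *
st()"
```

```text
t 9.47 q [ 0.177 -0.047  1.839  0.048  1.381  1.764] pos [0.5211 0.1822 0.1574] tooly_yaw -91.53 z [-0.04   0.041 -0.998] F [-0.99  0.39 -2.68] T [-0.07 -0.04  0.04] open 0.0594
```

>>> step_arm(moves=[[0,0,0,-0.02,-1.5],[0,0,0,-0.02,0],[0,0,0,-0.02,0],[0,0,0,-0.015,0],[0,0,0,0,0]])

```text
t: 10.1
tool_pos: [0.5193, 0.1784, 0.0738]
tool_rot: [-3.102, 0.079, 0.069]
contact_force: [-0.1, 0.1, -1.6]
opening: 0.0594
```

```bash
python3 -c "
from h import *
st();snap('6',('side','scene','wrist'))"
```

```text
t 10.1 q [0.172 0.045 1.899 0.049 1.235 1.776] pos [0.5193 0.1784 0.0738] tooly_yaw -92.96 z [-0.044  0.039 -0.998] F [-0.09  0.08 -1.65] T [-0.01  0.02 -0.01] open 0.0594
```

View pics/side6.png

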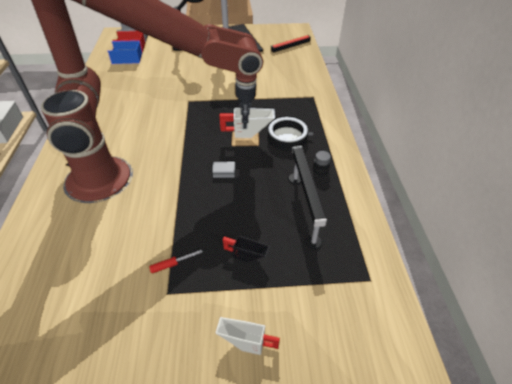

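View pics/scene6.png

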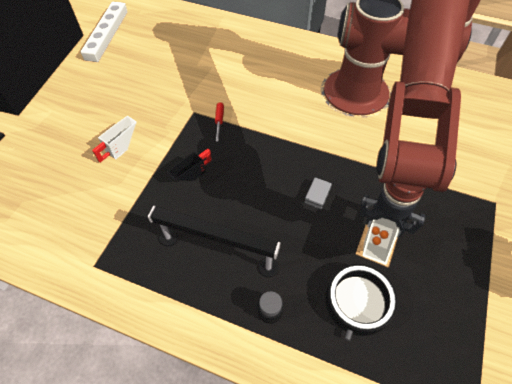

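>>> step_arm(moves=[[0,0.003,0.006,-0.008,0],[0,0,0,-0.008,0],[0,0,0,-0.006,0],[0,0,0,0,0]])

```text
t: 10.75
tool_pos: [0.526, 0.186, 0.0553]
tool_rot: [-3.1, 0.077, 0.055]
contact_force: [0.3, -0.2, -2.4]
opening: 0.0599
```

```bash
python3 -c "
from h import *
st()"
```

```text
t 10.75 q [0.183 0.084 1.892 0.05  1.193 1.785] pos [0.526  0.186  0.0553] tooly_yaw -92.91 z [-0.035  0.041 -0.999] F [ 0.27 -0.16 -2.44] T [-0.02 -0.03 -0.02] open 0.0599
```

>>> step_arm(moves=[[0,-0.002,-0.001,-0.006,0],[0,0,0,-0.004,0],[0,0,0,0,0]])

```text
t: 11.12
tool_pos: [0.5238, 0.1848, 0.0447]
tool_rot: [-3.1, 0.078, 0.055]
contact_force: [-0.7, 0.4, -2.3]
opening: 0.0597
```

```bash
python3 -c "
from h import *
st()"
```

```text
t 11.12 q [0.182 0.094 1.902 0.05  1.173 1.782] pos [0.5238 0.1848 0.0447] tooly_yaw -92.91 z [-0.035  0.041 -0.999] F [-0.68  0.4  -2.29] T [-0.07  0.01  0.01] open 0.0597
```

>>> step_arm(moves=[[0,0,0,-0.003,0],[0,0,0,0,0]])

```text
t: 11.38
tool_pos: [0.5244, 0.1849, 0.0421]
tool_rot: [-3.1, 0.078, 0.053]
contact_force: [-0.5, 0.4, -2.1]
opening: 0.0595
```

```bash
python3 -c "
from h import *
st()
snap('7',('side',))"
```

```text
t 11.38 q [0.182 0.098 1.903 0.05  1.167 1.782] pos [0.5244 0.1849 0.0421] tooly_yaw -92.91 z [-0.033  0.041 -0.999] F [-0.53  0.39 -2.08] T [-0.01 -0.07 -0.  ] open 0.0595
```

>>> step_arm(moves=[[0,0,0,-0.003,0],[0,0,0,0,0]])

```text
t: 11.68
tool_pos: [0.5254, 0.1851, 0.0426]
tool_rot: [-3.1, 0.078, 0.053]
contact_force: [-0.8, -0.1, -3.3]
opening: 0.0596
```

```bash
python3 -c "
from h import *
st()
im=snap('8',('side',))['side']['color'][90:160,200:330,::-1]
cv2.imwrite('pics/d8.png',cv2.resize(im,None,fx=6,fy=6,interpolation=cv2.INTER_CUBIC))"
```

```text
t 11.68 q [0.182 0.099 1.9   0.05  1.168 1.782] pos [0.5254 0.1851 0.0426] tooly_yaw -92.91 z [-0.033  0.041 -0.999] F [-0.81 -0.1  -3.26] T [-0.1  -0.08 -0.02] open 0.0596
```

View pics/d8.png

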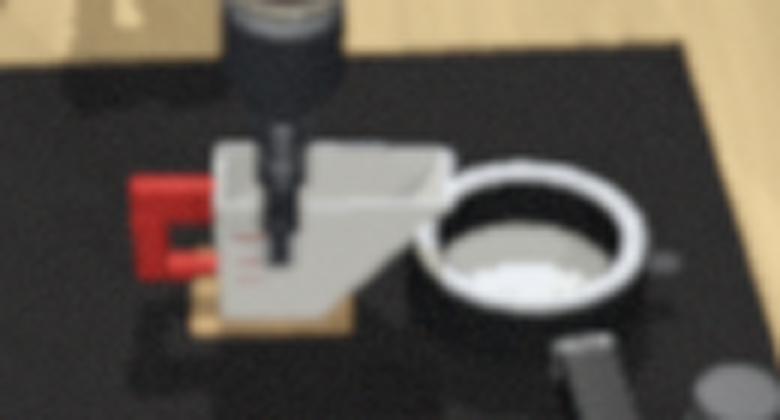

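>>> step_arm(moves=[[0,0,0,-0.005,0],[0,0,0,0,0]])

```text
t: 11.98
tool_pos: [0.5271, 0.1855, 0.0426]
tool_rot: [-3.1, 0.077, 0.051]
contact_force: [0.0, 0.4, -2.1]
opening: 0.0597
```

```bash
python3 -c "
from h import *
st()"
```

```text
t 11.97 q [0.182 0.103 1.896 0.05  1.167 1.783] pos [0.5271 0.1855 0.0426] tooly_yaw -92.9 z [-0.032  0.041 -0.999] F [ 0.04  0.39 -2.06] T [-0.04 -0.1   0.01] open 0.0597
```

>>> step_arm(moves=[[0.9,0,0,0,0],[0.9,0,0,0,0],[0.9,0,0,0,0],[0.9,0,0,0,0],[0.9,0,0,0,0]])

```text
t: 12.6
tool_pos: [0.5266, 0.1854, 0.0413]
tool_rot: [-3.1, 0.078, 0.053]
contact_force: [-0.2, 0.4, -0.1]
opening: 0.0767
```

```bash
python3 -c "
from h import *
st()
im=snap('9',('side','scene'));i=im['side']['color'][90:160,200:330,::-1]
cv2.imwrite('pics/d9.png',cv2.resize(i,None,fx=6,fy=6,interpolation=cv2.INTER_CUBIC))
i=im['scene']['color'][180:340,300:440,::-1]
cv2.imwrite('pics/s9.png',cv2.resize(i,None,fx=3.75,fy=3.75,interpolation=cv2.INTER_CUBIC))"
```

```text
t 12.6 q [0.182 0.104 1.898 0.05  1.166 1.783] pos [0.5266 0.1854 0.0413] tooly_yaw -92.91 z [-0.033  0.041 -0.999] F [-0.16  0.36 -0.1 ] T [ 0.01 -0.06  0.04] open 0.0767
```

View pics/d9.png

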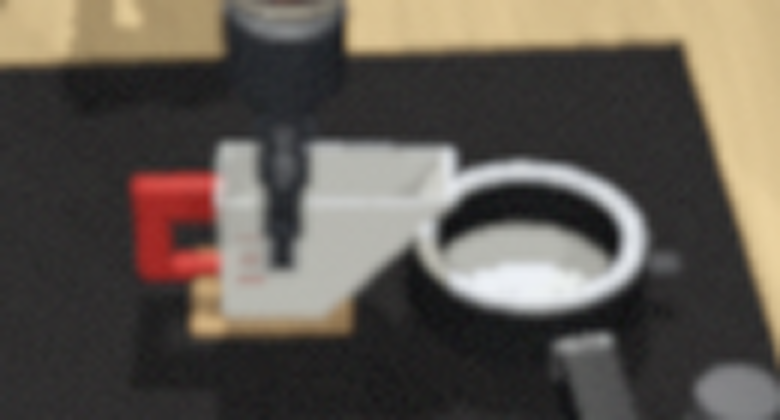

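View pics/s9.png

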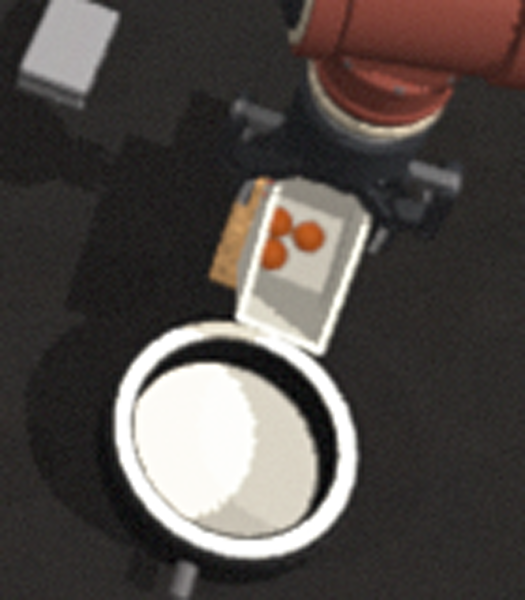

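>>> step_arm(moves=[[0.9,0,0,0.02,0],[0.9,0,0,0.03,0],[0.9,0,0,0.03,0],[0.9,0,0,0.04,0]])

```text
t: 13.2
tool_pos: [0.5244, 0.185, 0.1651]
tool_rot: [-3.101, 0.078, 0.06]
contact_force: [0.3, -0.2, -0.1]
opening: 0.0766
```

```bash
python3 -c "
from h import *
st()"
```

```text
t 13.2 q [ 0.182 -0.045  1.825  0.047  1.393  1.794] pos [0.5244 0.185  0.1651] tooly_yaw -92.93 z [-0.038  0.04  -0.998] F [ 0.28 -0.21 -0.09] T [-0.03 -0.04  0.  ] open 0.0766
```

>>> step_arm(moves=[[0.9,0,0,0.06,0],[0.9,0,0,0.06,0],[0.9,0,0,0.06,0],[0.9,0,0,0.06,0]])

```text
t: 13.7
tool_pos: [0.5217, 0.1846, 0.4152]
tool_rot: [-3.1, 0.078, 0.054]
contact_force: [1.3, 0.3, 0.2]
opening: 0.0768
```

```bash
python3 -c "
from h import *
st()
im=snap('10',('side','scene'));i=im['side']['color'][90:160,200:330,::-1]
cv2.imwrite('pics/d10.png',cv2.resize(i,None,fx=6,fy=6,interpolation=cv2.INTER_CUBIC))
i=im['scene']['color'][180:340,300:440,::-1]
cv2.imwrite('pics/s10.png',cv2.resize(i,None,fx=3.75,fy=3.75,interpolation=cv2.INTER_CUBIC))"
```

```text
t 13.7 q [ 0.182 -0.148  1.507  0.047  1.808  1.814] pos [0.5217 0.1846 0.4152] tooly_yaw -92.92 z [-0.034  0.041 -0.999] F [1.27 0.28 0.22] T [ 0.01 -0.07 -0.01] open 0.0768
```

View pics/d10.png

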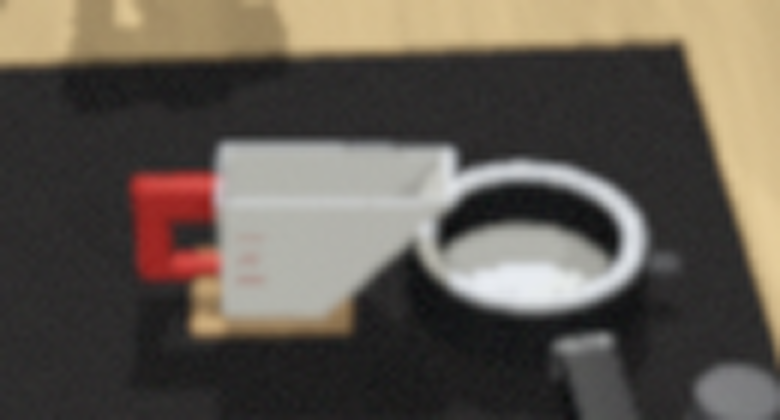

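View pics/s10.png

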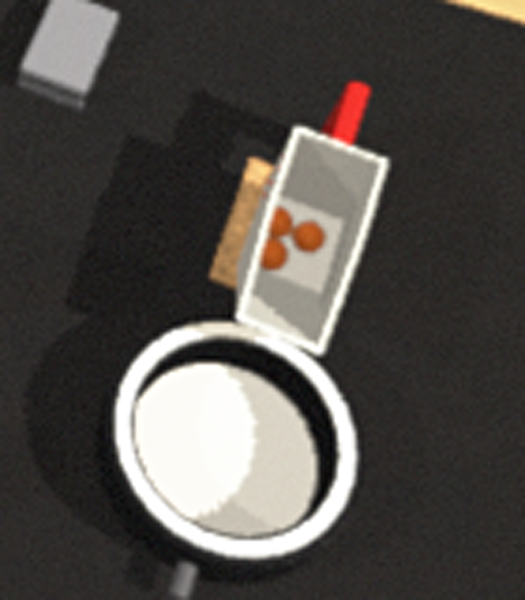

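```bash
python3 - <<'E'
from h import *
np.set_printoptions(precision=4,suppress=True)
S=pickle.load(open('pics/scene10.pkl','rb'));D=pickle.load(open('pics/side10.pkl','rb'))
a=lambda x,y:(300+x/3.75,180+y/3.75)
d=lambda x,y:(200+x/6,90+y/6)
for z in (0,.003,.005):
  x,r=fit_pose([(S,[((-40,30,90),a(388,158)),((-40,-30,90),a(297,127)),((105,-26,90),a(238,319)),((105,26,90),a(323,353))]),
 (D,[((-40,30,90),d(220,145)),((105,26,90),d(453,150)),((-40,-30,0),d(225,313)),((22,-30,0),d(328,316)),((-40,-30,90),d(220,203))])],[0.52,.18,0],z)
  print(z,x,r.reshape(-1,2).round(1).tolist())
E
```

```text
0 [ 0.531   0.1877 -0.0571] [[0.1, 0.6], [-0.1, -0.3], [-0.1, 0.4], [-0.1, 0.6], [0.1, 0.2], [-0.6, -0.1], [-0.2, 0.8], [-1.3, 0.2], [-0.4, 0.2]]
0.003 [ 0.532   0.1867 -0.0543] [[0.0, 0.2], [-0.3, -0.7], [-0.2, 0.2], [-0.1, 0.4], [0.3, -0.3], [-0.3, -0.7], [0.0, 0.4], [-1.1, -0.3], [-0.1, -0.3]]
0.005 [ 0.5326  0.1861 -0.0524] [[-0.1, -0.1], [-0.4, -0.9], [-0.2, 0.1], [-0.1, 0.3], [0.4, -0.6], [-0.1, -1.1], [0.2, 0.1], [-0.9, -0.6], [0.1, -0.7]]
```

```bash
cat > kin.py <<'E'
import numpy as np
from scipy.optimize import least_squares
data=[([-.119,.053,1.614,0,1.476],[.624,0,.23]),
([-.458,.12,1.541,.001,1.48],[.6156,-.2208,.2315]),
([-.455,.176,1.635,-.001,1.328],[.612,-.2168,.1404]),
([-.455,.279,1.675,-.001,1.159],[.6212,-.2217,.0521]),
([-.460,.268,1.702,-.001,1.131],[.6146,-.2216,.0448]),
([-.52,.091,1.903,.002,1.11],[.5284,-.2167,.0459]),
([-.516,-.067,1.79,.003,1.375],[.5342,-.2171,.197]),
([.182,.104,1.898,.05,1.166],[.5266,.1854,.0413]),
([.182,-.045,1.825,.047,1.393],[.5244,.185,.1651]),
([.182,-.148,1.507,.047,1.808],[.5217,.1846,.4152])]
# planar: r,z in the arm plane, lateral offset d
def fk(p,q):
    h,L2,L3,a3,Lt,d,a1=p
    q1,q2,q3,q4,q5=q; s=q2+q3
    r=a1+L2*np.sin(q2)+L3*np.sin(s)+a3*np.cos(s)+Lt*np.sin(s+q5)
    z=h+L2*np.cos(q2)+L3*np.cos(s)-a3*np.sin(s)+Lt*np.cos(s+q5)
    return np.array([r*np.cos(q1)-d*np.sin(q1),r*np.sin(q1)+d*np.cos(q1),z])
def fit():
    f=lambda p:np.concatenate([ (fk(p,q)-np.array(x))*(1 if abs(q[3])<.01 else .5) for q,x in data]+[1e-4*(p-np.array([.2,.4,.4,0,.3,.07,0]))])
    return least_squares(f,[.2,.4,.4,0,.3,.07,0])
if __name__=='__main__':
    s=fit();print(s.x.round(4));print((s.fun*1000).round(1).tolist())
E
python3 kin.py
```

```text
[0.2325 0.4258 0.6085 0.0943 0.275  0.0755 0.0012]
[0.5, 1.4, 0.4, 0.6, 1.2, -0.0, 0.5, 1.2, -0.0, 0.7, 1.5, -0.1, 0.5, 1.1, 0.1, 0.5, 0.9, -0.0, 0.4, 0.7, 0.1, 1.0, -5.7, -0.1, 0.9, -5.7, -0.4, 0.8, -5.8, -0.4, 0.0, 0.0, 0.0, 0.0, -0.0, 0.0, 0.0]
```

>>> step_arm(moves=[[0.5,-0.022,0.002,-0.04,0],[0.5,-0.022,0.002,-0.055,0],[0.5,-0.022,0.002,-0.055,0],[0.5,-0.022,0.002,-0.055,0],[0.5,0,0,-0.04,0],[0.5,0,0,-0.02,0],[0.5,0,0,0,0]], newtons=20)

```text
t: 14.68
tool_pos: [0.4314, 0.1928, 0.1614]
tool_rot: [-3.094, 0.076, 0.005]
contact_force: [0.3, -0.1, -0.1]
opening: 0.0429
```

```bash
python3 -c "
from h import *
st();snap('11',('wrist',))"
```

```text
t 14.68 q [ 0.235 -0.285  2.041  0.047  1.376  1.846] pos [0.4314 0.1928 0.1614] tooly_yaw -92.83 z [-0.002  0.047 -0.999] F [ 0.34 -0.06 -0.06] T [-0.03 -0.02  0.03] open 0.0429
```

View pics/wrist11.png

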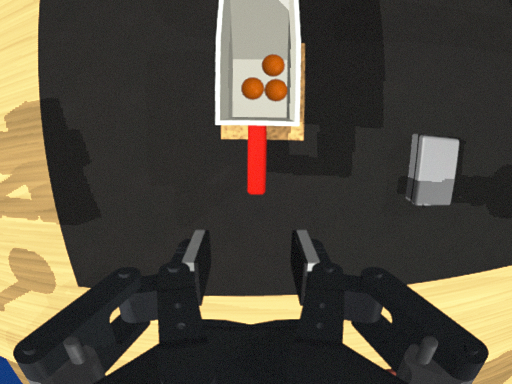

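>>> step_arm(moves=[[0.5,0.001,0,-0.03,0],[0.5,0,0,-0.025,0],[0.5,0,0,-0.01,0],[0.5,0,0,0,0]])

```text
t: 15.22
tool_pos: [0.4391, 0.1943, 0.1055]
tool_rot: [-3.089, 0.076, -0.021]
contact_force: [-0.4, -0.6, 0.1]
opening: 0.0429
```

```bash
python3 -c "
from h import *
st();im=snap('12',('wrist','side'))
i=im['side']['color'][90:160,200:330,::-1]
cv2.imwrite('pics/d12.png',cv2.resize(i,None,fx=6,fy=6,interpolation=cv2.INTER_CUBIC))"
```

```text
t 15.22 q [ 0.234 -0.213  2.081  0.049  1.248  1.839] pos [0.4391 0.1943 0.1055] tooly_yaw -92.79 z [ 0.015  0.051 -0.999] F [-0.44 -0.64  0.15] T [-0.01  0.05  0.02] open 0.0429
```

View pics/wrist12.png

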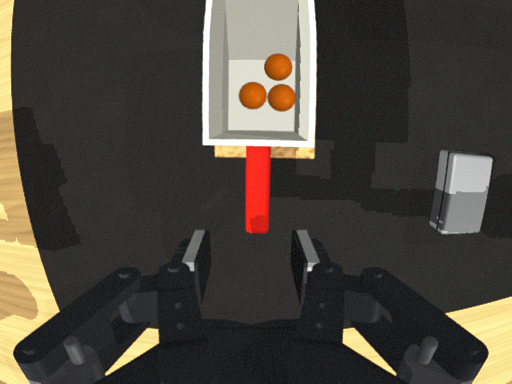

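View pics/d12.png

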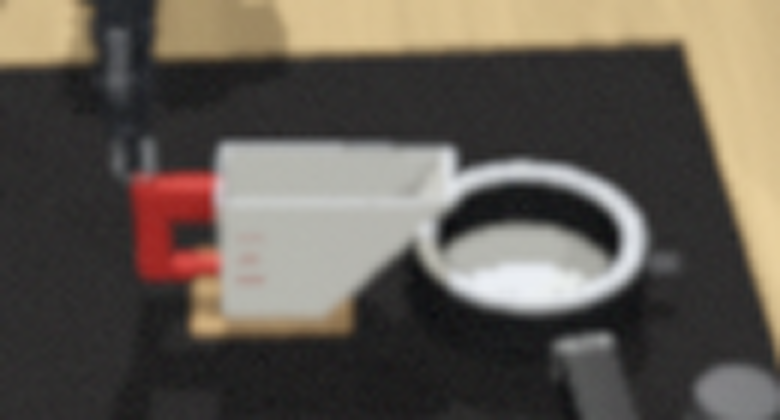

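>>> step_arm(moves=[[0.5,-0.005,-0.001,-0.014,0],[0.5,-0.003,0,-0.012,0],[0.5,0,0,0,0]])

```text
t: 15.7
tool_pos: [0.4319, 0.1936, 0.0802]
tool_rot: [-3.088, 0.076, -0.027]
contact_force: [0.1, 0.1, 1.2]
opening: 0.0428
```

```bash
python3 -c "
from h import *
st();im=snap('13',('side',))
i=im['side']['color'][90:160,200:330,::-1]
cv2.imwrite('pics/d13.png',cv2.resize(i,None,fx=6,fy=6,interpolation=cv2.INTER_CUBIC))"
```

```text
t 15.7 q [ 0.236 -0.2    2.117  0.05   1.195  1.839] pos [0.4319 0.1936 0.0802] tooly_yaw -92.78 z [ 0.019  0.052 -0.998] F [0.12 0.06 1.17] T [-0.06 -0.01 -0.02] open 0.0428
```

View pics/d13.png

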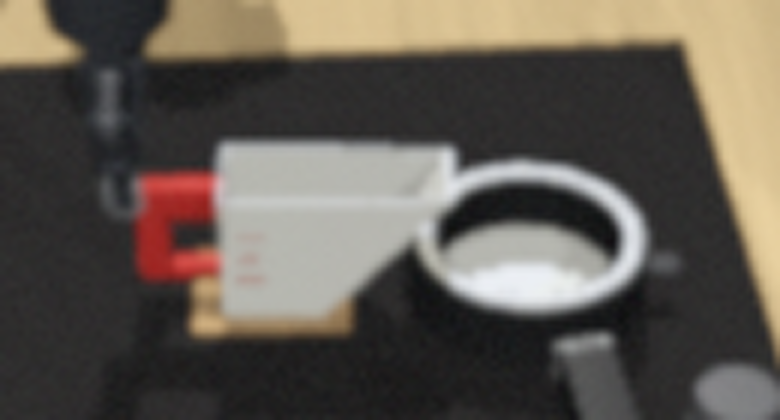

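>>> step_arm(moves=[[0.5,0.004,-0.001,0,0],[0,0,0,0,0],[0,0,0,0,0],[0,0,0,0,0],[0,0,0,0,0]], newtons=20)

```text
t: 16.38
tool_pos: [0.4373, 0.1927, 0.0815]
tool_rot: [-3.088, 0.076, -0.03]
contact_force: [-0.4, 0.2, -0.1]
opening: 0.0126
```

```bash
python3 -c "
from h import *
st();im=snap('14',('wrist','side'))
i=im['side']['color'][90:160,200:330,::-1]
cv2.imwrite('pics/d14.png',cv2.resize(i,None,fx=6,fy=6,interpolation=cv2.INTER_CUBIC))"
```

```text
t 16.38 q [ 0.232 -0.191  2.106  0.05   1.194  1.834] pos [0.4373 0.1927 0.0815] tooly_yaw -92.79 z [ 0.021  0.052 -0.998] F [-0.38  0.2  -0.06] T [-0.06  0.05 -0.07] open 0.0126
```

View pics/d14.png

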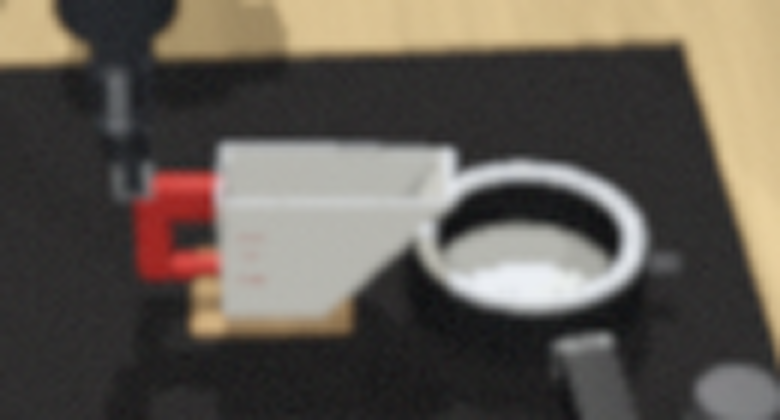

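View pics/wrist14.png

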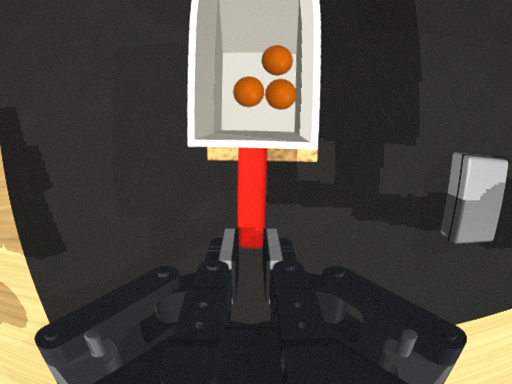

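>>> step_arm(moves=[[0,0,0,0.01,0],[0,0,0,0.01,0],[0,0,0,0,0]])

```text
t: 16.85
tool_pos: [0.437, 0.1927, 0.1029]
tool_rot: [-3.088, 0.076, -0.029]
contact_force: [-1.2, -0.3, -1.2]
opening: 0.0123
```

```bash
python3 -c "
from h import *
st();im=snap('15',('wrist','side'))
i=im['side']['color'][90:160,200:330,::-1]
cv2.imwrite('pics/d15.png',cv2.resize(i,None,fx=6,fy=6,interpolation=cv2.INTER_CUBIC))"
```

```text
t 16.85 q [ 0.232 -0.221  2.092  0.049  1.239  1.836] pos [0.437  0.1927 0.1029] tooly_yaw -92.78 z [ 0.02   0.052 -0.998] F [-1.2  -0.29 -1.25] T [-0.06  0.26  0.  ] open 0.0123
```

View pics/d15.png

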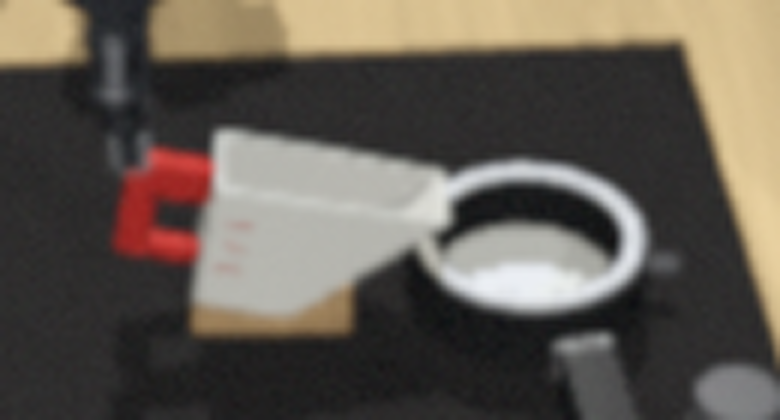

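>>> step_arm(moves=[[0,0.013,-0.001,0.013,0],[0,0.013,-0.001,0.013,0],[0,0.013,-0.001,0.013,0],[0,0.01,0,0.011,0],[0,0,0,0,0]])

```text
t: 17.58
tool_pos: [0.4867, 0.1899, 0.1563]
tool_rot: [-3.087, 0.075, -0.013]
contact_force: [-0.5, 0.2, -1.3]
opening: 0.0125
```

```bash
python3 -c "
from h import *
st();im=snap('16',('wrist','side'))
i=im['side']['color'][60:160,200:330,::-1]
cv2.imwrite('pics/d16.png',cv2.resize(i,None,fx=6,fy=6,interpolation=cv2.INTER_CUBIC))"
```

```text
t 17.57 q [ 0.202 -0.156  1.942  0.052  1.335  1.81 ] pos [0.4867 0.1899 0.1563] tooly_yaw -92.79 z [ 0.01   0.053 -0.999] F [-0.53  0.23 -1.28] T [-0.02  0.2   0.  ] open 0.0125
```

View pics/d16.png

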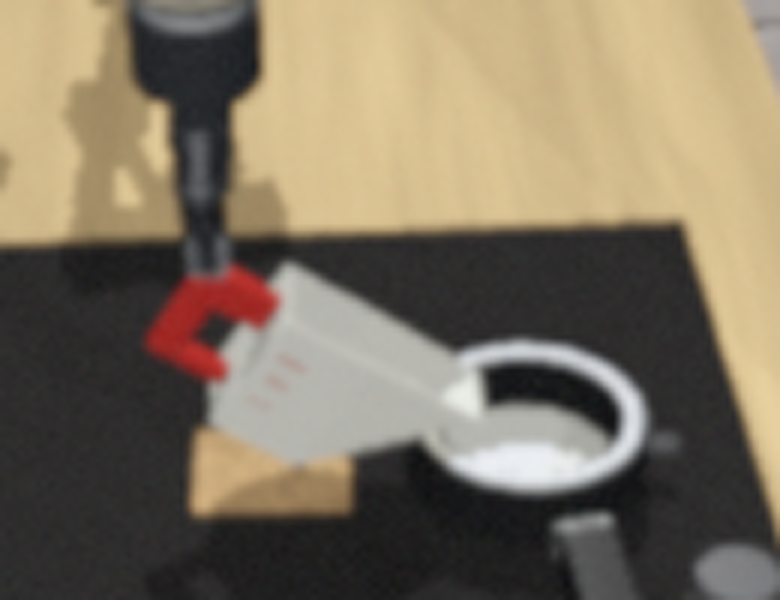

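```bash
cat >> h.py <<'E'
def fit_tilt(im,prs,x0,y,yaw):
    # p=(x,z,theta) origin of jug underside; forward tilt
    L=np.array([a for a,_ in prs],float)/1000;U=np.array([b for _,b in prs],float)
    def f(p):
        R=Ro.from_euler('z',yaw).as_matrix()@Ro.from_euler('y',p[2]).as_matrix()
        return (proj(im,L@R.T+[p[0],y,p[1]])-U).ravel()
    s=least_squares(f,x0,loss='soft_l1')
    R=Ro.from_euler('z',yaw).as_matrix()@Ro.from_euler('y',s.x[2]).as_matrix()
    P=lambda v:np.round(R@(np.array(v)/1000)+[s.x[0],y,s.x[1]],4)
    print('x,z',s.x[:2].round(4),'tilt deg',np.degrees(s.x[2]).round(1),'jug_c',P((0,0,45)),'spout',P((105,0,90)),'grip',P((-91,0,82)),'res',f(s.x).reshape(-1,2).round(1).tolist())
E
python3 - <<'E'
from h import *
D=pickle.load(open('pics/side16.pkl','rb'));d=lambda x,y:(200+x/6,60+y/6)
fit_tilt(D,[((105,26,90),d(484,372)),((105,-26,90),d(472,418)),((-40,30,90),d(290,262)),((22,-30,0),d(295,465)),((-40,-30,0),d(211,420)),((-40,-30,90),d(285,318))],[.54,.04,.5],.187,-.055)
E
```

```text
x,z [0.5185 0.0413] tilt deg 33.2 jug_c [0.5431 0.1856 0.0789] spout [0.6554 0.1795 0.059 ] grip [0.4873 0.1887 0.1597] res [[-0.9, -0.3], [1.9, 0.4], [-0.4, -0.0], [-0.1, -0.3], [-0.1, 0.1], [0.4, 0.2]]
```

>>> step_arm(moves=[[0,0,0,0,0],[0,0.02,-0.001,0.013,0],[0,0.02,-0.001,0.012,0],[0,0.008,0,0.004,0],[0,0,0,0,0]])

```text
t: 18.3
tool_pos: [0.5307, 0.1876, 0.1815]
tool_rot: [-3.089, 0.074, 0.003]
contact_force: [-0.4, 0.5, -1.8]
opening: 0.0123
```

```bash
python3 -c "
from h import *
st();im=snap('17',('side',))
i=im['side']['color'][60:160,200:330,::-1]
cv2.imwrite('pics/d17.png',cv2.resize(i,None,fx=6,fy=6,interpolation=cv2.INTER_CUBIC))"
```

```text
t 18.3 q [ 0.182 -0.069  1.819  0.052  1.384  1.791] pos [0.5307 0.1876 0.1815] tooly_yaw -92.75 z [-0.001  0.052 -0.999] F [-0.35  0.52 -1.84] T [-0.03  0.01  0.01] open 0.0123
```

View pics/d17.png

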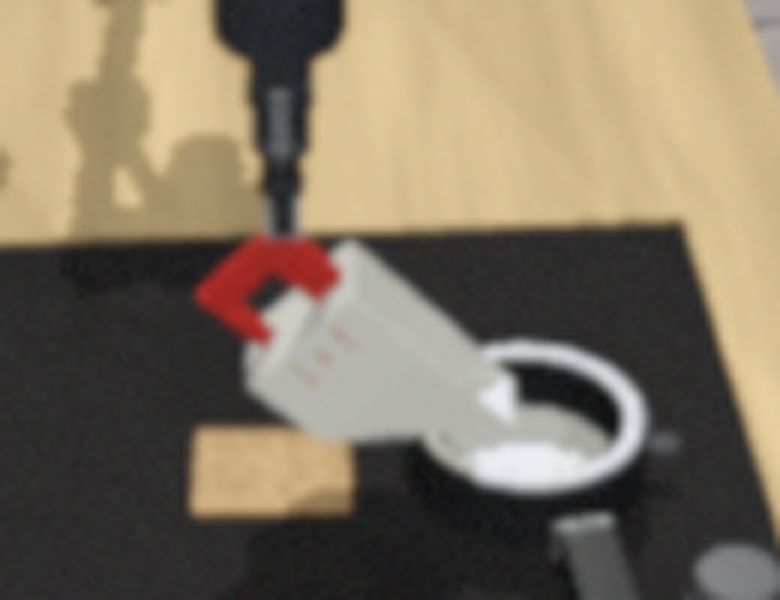

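>>> step_arm(moves=[[0,0.022,-0.001,0.012,0],[0,0.022,-0.001,0.011,0],[0,0.008,0,0.002,0],[0,0,0,0,0]])

```text
t: 18.85
tool_pos: [0.5795, 0.1853, 0.2017]
tool_rot: [-3.091, 0.073, 0.015]
contact_force: [0.6, 0.6, -2.2]
opening: 0.0125
```

```bash
python3 -c "
from h import *
st();im=snap('18',('side','scene'))
i=im['side']['color'][60:160,200:330,::-1]
cv2.imwrite('pics/d18.png',cv2.resize(i,None,fx=6,fy=6,interpolation=cv2.INTER_CUBIC))
i=im['scene']['color'][180:340,300:440,::-1]
cv2.imwrite('pics/s18.png',cv2.resize(i,None,fx=3.75,fy=3.75,interpolation=cv2.INTER_CUBIC))"
```

```text
t 18.85 q [0.164 0.029 1.687 0.051 1.426 1.774] pos [0.5795 0.1853 0.2017] tooly_yaw -92.72 z [-0.009  0.05  -0.999] F [ 0.64  0.64 -2.25] T [-0.07 -0.03  0.02] open 0.0125
```

View pics/d18.png

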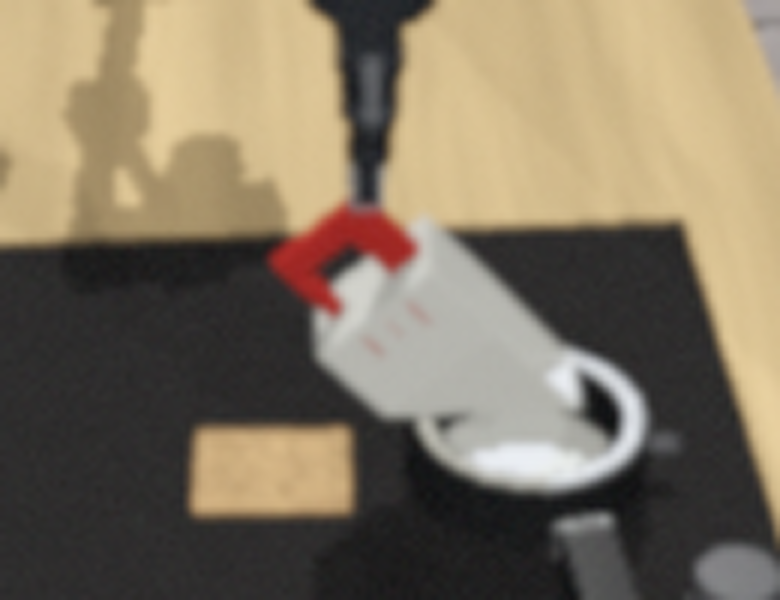

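View pics/s18.png

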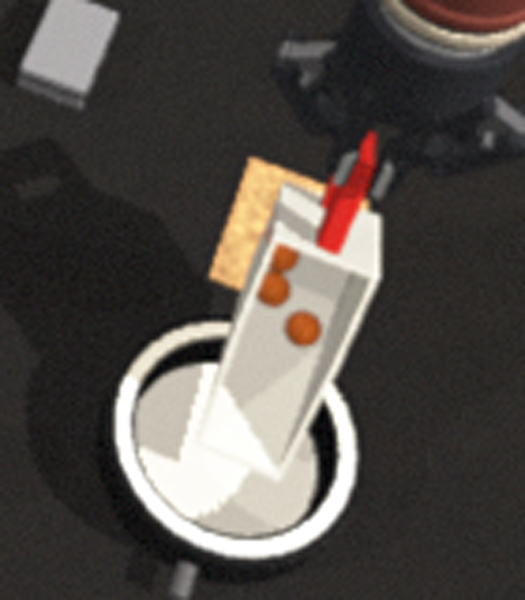

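>>> step_arm(moves=[[0,0,0,0,0],[0,0,0,0,0],[0,0,0,0,0]])

```text
t: 19.32
tool_pos: [0.5771, 0.1855, 0.2004]
tool_rot: [-3.091, 0.072, 0.02]
contact_force: [0.5, 0.4, -1.4]
opening: 0.0126
```

```bash
python3 -c "
from h import *
st();im=snap('19',('side','scene'))
i=im['side']['color'][60:160,200:330,::-1]
cv2.imwrite('pics/d19.png',cv2.resize(i,None,fx=6,fy=6,interpolation=cv2.INTER_CUBIC))
i=im['scene']['color'][180:340,300:440,::-1]
cv2.imwrite('pics/s19.png',cv2.resize(i,None,fx=3.75,fy=3.75,interpolation=cv2.INTER_CUBIC))"
```

```text
t 19.32 q [0.165 0.027 1.692 0.052 1.426 1.774] pos [0.5771 0.1855 0.2004] tooly_yaw -92.67 z [-0.012  0.05  -0.999] F [ 0.55  0.36 -1.42] T [-0.03  0.01  0.01] open 0.0126
```

View pics/d19.png

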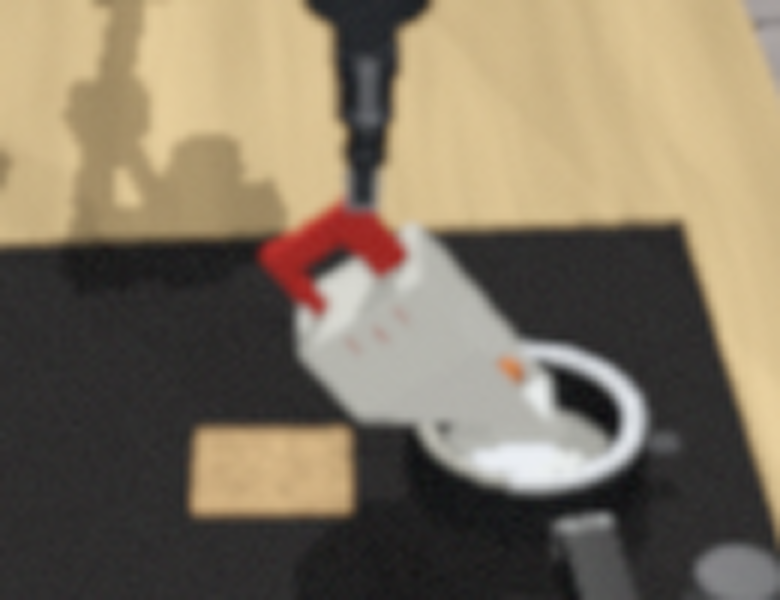

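View pics/s19.png

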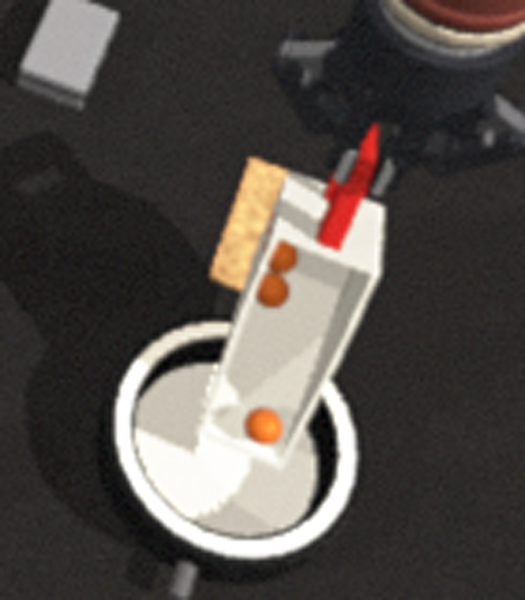

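>>> step_arm(moves=[[0,0,0,0,0],[0,0,0,0,0],[0,0,0,0,0],[0,0,0,0,0]])

```text
t: 19.92
tool_pos: [0.5774, 0.1855, 0.2009]
tool_rot: [-3.091, 0.072, 0.019]
contact_force: [0.5, -0.2, -1.2]
opening: 0.0128
```

```bash
cat >> h.py <<'E'
def look(tag):
    st();im=snap(tag,('side','scene'))
    i=im['side']['color'][60:160,200:330,::-1]; j=im['scene']['color'][190:330,305:425,::-1]
    i=cv2.resize(i,(494,380),interpolation=cv2.INTER_CUBIC); j=cv2.resize(j,(306,357),interpolation=cv2.INTER_CUBIC)
    c=np.zeros((380,800,3),np.uint8);c[:,:494]=i;c[:357,494:]=j;cv2.imwrite(f'pics/c{tag}.png',c)
E
python3 -c "
from h import *
look('20')"
```

```text
t 19.93 q [0.165 0.027 1.691 0.052 1.427 1.774] pos [0.5774 0.1855 0.2009] tooly_yaw -92.68 z [-0.011  0.05  -0.999] F [ 0.48 -0.22 -1.2 ] T [-0.08  0.1  -0.01] open 0.0128
```

View pics/c20.png

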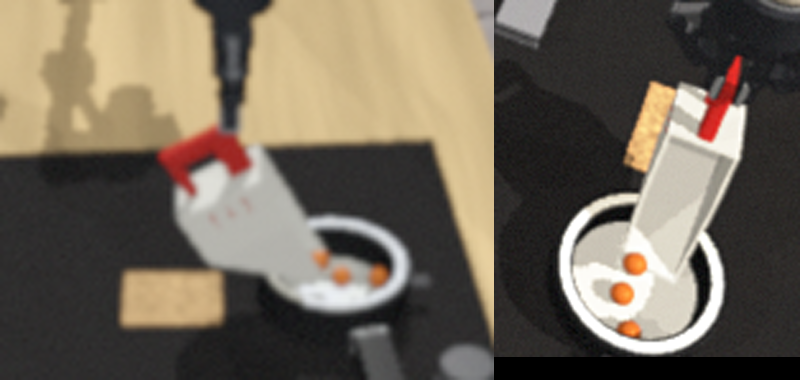

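>>> step_arm(moves=[[0,0,0,0,0],[0,-0.016,0.001,-0.005,0],[0,-0.016,0.001,-0.007,0],[0,-0.016,0.001,-0.008,0],[0,0,0,0,0]])

```text
t: 20.65
tool_pos: [0.5295, 0.1887, 0.1822]
tool_rot: [-3.09, 0.072, 0.013]
contact_force: [0.1, -0.0, -1.1]
opening: 0.0123
```

```bash
python3 -c "
from h import *
look('21')"
```

```text
t 20.65 q [ 0.184 -0.068  1.816  0.052  1.391  1.792] pos [0.5295 0.1887 0.1822] tooly_yaw -92.68 z [-0.007  0.051 -0.999] F [ 0.12 -0.04 -1.13] T [-0.09  0.04  0.04] open 0.0123
```

View pics/c21.png

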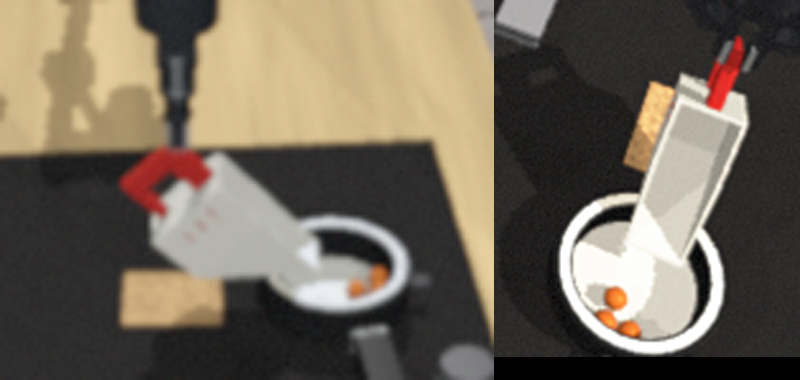

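>>> step_arm(moves=[[0,-0.014,0,-0.008,0],[0,-0.014,0.001,-0.009,0],[0,-0.014,0.001,-0.009,0],[0,0,0,0,0]])

```text
t: 21.25
tool_pos: [0.4872, 0.1905, 0.1559]
tool_rot: [-3.09, 0.073, 0.008]
contact_force: [-1.7, 0.9, 1.8]
opening: 0.0122
```

```bash
python3 -c "
from h import *
look('22')"
```

```text
t 21.25 q [ 0.203 -0.144  1.932  0.052  1.347  1.81 ] pos [0.4872 0.1905 0.1559] tooly_yaw -92.73 z [-0.004  0.051 -0.999] F [-1.66  0.93  1.78] T [-0.    0.26 -0.  ] open 0.0122
```

View pics/c22.png

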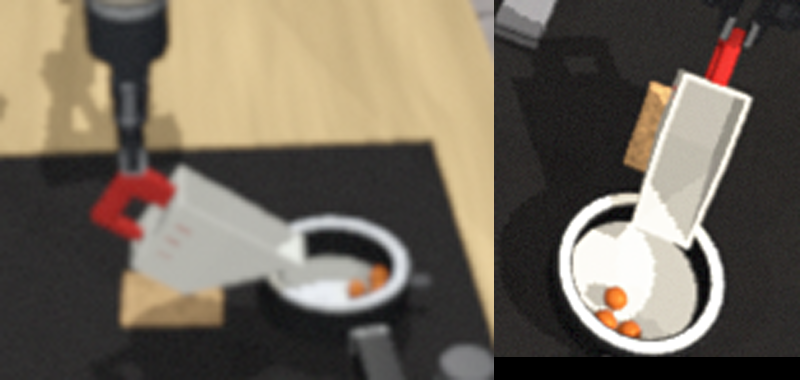

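>>> step_arm(moves=[[0,-0.013,0.001,-0.013,0],[0,-0.013,0.001,-0.013,0],[0,-0.013,0,-0.013,0],[0,-0.011,0.001,-0.012,0],[0,0,0,0,0]])

```text
t: 21.98
tool_pos: [0.4392, 0.194, 0.1078]
tool_rot: [-3.089, 0.074, -0.004]
contact_force: [-0.8, -1.0, 1.5]
opening: 0.0122
```

```bash
python3 -c "
from h import *
look('23')"
```

```text
t 21.98 q [ 0.231 -0.209  2.073  0.052  1.262  1.835] pos [0.4392 0.194  0.1078] tooly_yaw -92.76 z [ 0.004  0.052 -0.999] F [-0.81 -1.04  1.54] T [-0.06 -0.01 -0.05] open 0.0122
```

View pics/c23.png

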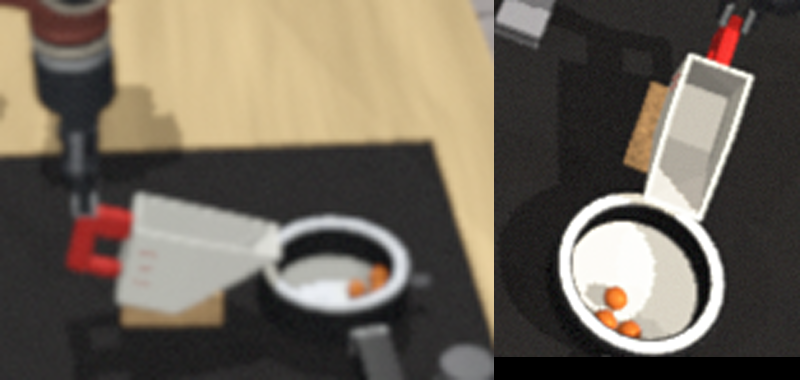

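>>> step_arm(moves=[[0,-0.007,0,-0.01,0],[0,-0.006,0,-0.009,0],[0,-0.003,0,-0.006,0],[0,0,0,0,0]])

```text
t: 22.58
tool_pos: [0.4253, 0.1956, 0.0885]
tool_rot: [-3.085, 0.075, -0.007]
contact_force: [-0.8, -0.3, 3.1]
opening: 0.0124
```

```bash
python3 -c "
from h import *
look('24')"
```

```text
t 22.57 q [ 0.24  -0.218  2.116  0.056  1.225  1.841] pos [0.4253 0.1956 0.0885] tooly_yaw -92.77 z [ 0.006  0.056 -0.998] F [-0.77 -0.28  3.08] T [-0.1  -0.01 -0.02] open 0.0124
```

View pics/c24.png

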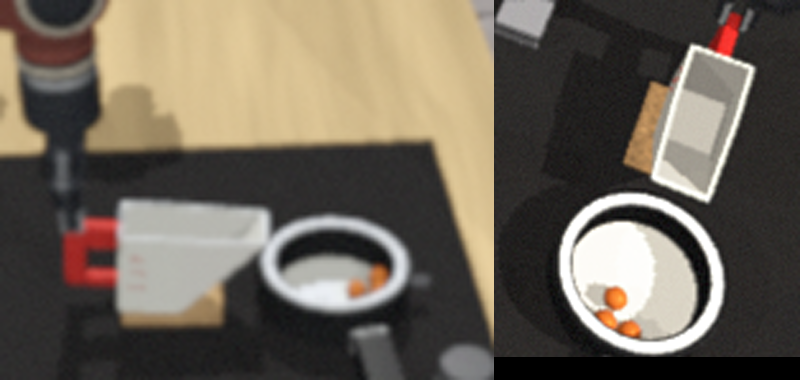

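>>> step_arm(moves=[[0,0.002,0,-0.006,0],[0,0,0,-0.004,0],[0,0,0,0,0]])

```text
t: 23.05
tool_pos: [0.429, 0.1961, 0.0822]
tool_rot: [-3.084, 0.075, -0.007]
contact_force: [-1.1, -0.3, 3.4]
opening: 0.0124
```

```bash
python3 -c "
from h import *
look('25')"
```

```text
t 23.05 q [ 0.239 -0.2    2.113  0.057  1.21   1.839] pos [0.429  0.1961 0.0822] tooly_yaw -92.79 z [ 0.006  0.056 -0.998] F [-1.06 -0.35  3.42] T [-0.22  0.08 -0.04] open 0.0124
```

View pics/c25.png

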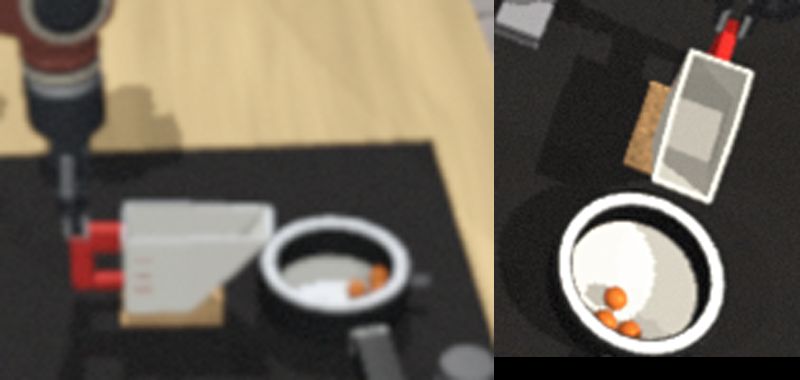

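Flat on the coaster now. Release and back up.

>>> step_arm(moves=[[0.5,0,0,0,0],[0.5,0,0,0,0],[0.5,0,0,0,0],[0.5,0,0,0.02,0],[0.5,0,0,0.03,0],[0.5,0,0,0.05,0],[0.5,0,0,0.06,0],[0.5,0,0,0,0]])

```text
t: 24.15
tool_pos: [0.427, 0.1952, 0.2432]
tool_rot: [-3.085, 0.077, -0.003]
contact_force: [0.3, 0.7, 0.3]
opening: 0.0428
```

```bash
python3 -c "
from h import *
look('26');snap('27',('wrist',))"
```

```text
t 24.15 q [ 0.238 -0.36   1.962  0.053  1.523  1.856] pos [0.427  0.1952 0.2432] tooly_yaw -92.85 z [ 0.003  0.056 -0.998] F [0.29 0.74 0.32] T [-0.01  0.01  0.02] open 0.0428
```

View pics/c26.png

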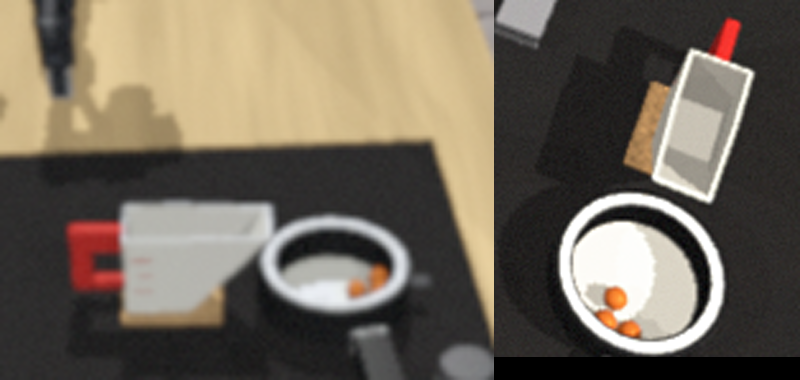

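View pics/scene26.png

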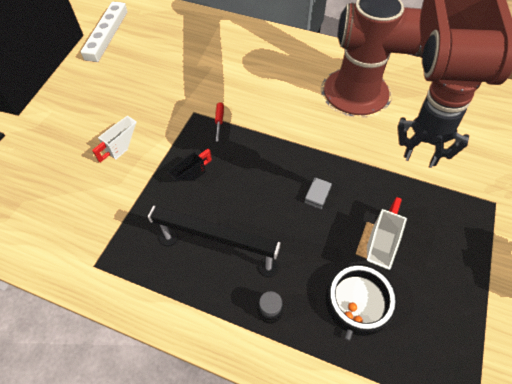

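```bash
python3 - <<'E'
from h import *
S=pickle.load(open('pics/scene26.pkl','rb'));D=pickle.load(open('pics/side26.pkl','rb'))
a=lambda x,y:(305+(x-494)/2.55,190+y/2.55)
d=lambda x,y:(200+x/3.8,60+y/3.8)
x,r=fit_pose([(S,[((-40,30,90),a(753,70)),((-40,-30,90),a(693,50)),((105,-26,90),a(654,178)),((105,26,90),a(710,200))]),
 (D,[((-40,30,90),d(122,203)),((105,26,90),d(272,207)),((-40,-30,0),d(122,308)),((22,-30,0),d(182,312)),((-40,-30,90),d(122,240))])],[0.52,.18,0],.003)
print(x,r.reshape(-1,2).round(1).tolist(),np.hypot(*(x[:2]-[.522,.184])))
for p in [(615,298),(607,319),(630,330)]: q=ray(S,*a(*p),.017);print(q,np.hypot(*(q[:2]-[.686,.1755])))
E
```

```text
[ 0.51515621  0.19231087 -0.05927756] [[0.6, -0.0], [-0.3, -1.3], [-0.5, -0.3], [0.1, 0.2], [0.4, -0.2], [-0.9, -0.8], [1.0, 0.7], [1.3, -0.4], [-0.2, -0.4]] 0.010766057671633472
[0.70804651 0.16402342 0.017     ] 0.024854790554932633
[0.72900749 0.16202577 0.017     ] 0.04506882968589624
[0.73093888 0.18347302 0.017     ] 0.04564068394542596
```

>>> step_arm(moves=[[0.5,0,0,0,0],[0.5,0,0,0,0],[0.5,0,0,0,0],[0.5,0,0,0,0]])

```text
t: 24.8
tool_pos: [0.4214, 0.1938, 0.2304]
tool_rot: [-3.09, 0.078, 0.029]
contact_force: [-0.3, 0.4, 0.6]
opening: 0.0426
```

```bash
python3 -c "
from station import ctrl
print(ctrl.finish_job())"
```

```text
the job is handed in; nothing more can be done
None
```

The job is done and handed in at about 25 s of the 72 s allowed. `finish_job` gave no verdict, so this rests on my own checks.

- **Placing the jug:** I drew it about 83 mm out from under the bar light, carried it over and stood it on the coaster with its spout facing the dish. The image fit put it about 10 mm from the coaster centre, with its spout within about 1° of the dish direction.
- **Pouring:** The moves could only turn the tool about the vertical, so the gripper itself could not tip the jug. I took the rear top corner of the red handle lightly (20 N) and let the jug pivot in the fingers, with its front resting on the ring light. All three balls went into the dish. The lift step measured 33° of tilt with the jug's centre at 79 mm. I did not measure the angle at the pour itself.
- **Returning it:** I reversed the same path, set the jug flat on the coaster, let go and backed off to about 0.24 m.

**Last checks:**
- **Jug:** It stands upright about 11 mm from the coaster centre.
- **Balls:** They lie about 25, 45 and 46 mm from the dish centre, inside the 60 mm limit. Those distances assume they rest on the dish floor; I did not measure their heights.
- **Bystanders:** The lens, case and screwdriver look unmoved in the last scene picture; I compared them only by eye.

No check failed. One reading disagreed: at the first placing, the force sensor still showed the jug's weight when it seemed to be down. It went to zero when I opened the fingers.

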